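Sweep the jar lids into the catch pan

TASK

Sweep the three loose steel jar lids across the worktop with the fingertips and into the white catch pan through its open side, until each whole lid lies flat on the pan's floor, past the sloping lip. Only push them along the surface: do not pick any up. Leave the crockery, glasses and spoon where they stand.

Things in the scene. Friction and masses are not known exactly. Their poses are not given: they have to be found in the camera images.
- pan: white enamel pan fixed to the worktop at the robot's left, 250 (its x) by 190 mm (its y), origin: centre of underside. 35 mm high, 6 mm thick walls at its -x, +x and +y sides; its -y side is open, 238 mm wide. Floor 2 mm thick; at the open side a lip slopes up from 0 to 2 mm (its y -95 to -73 mm), so lids slide up onto the floor. Turned up to 0.25 rad
- lid_large: large jar lid, plain steel, a flat round disc 66 mm across and 14 mm high lying on the worktop, about 25 g, slides freely; origin at the centre of its underside, z up
- lid_medium: medium jar lid, plain steel, a flat round disc 58 mm across and 14 mm high lying on the worktop, about 25 g, slides freely; origin at the centre of its underside, z up
- lid_small: small jar lid, plain steel, a flat round disc 50 mm across and 14 mm high lying on the worktop, about 25 g, slides freely; origin at the centre of its underside, z up
- ramekin: white ramekin, round, 68 mm across, 42 mm high; stands near the lids on the robot's right; loose, to be left alone; origin at the centre of its underside
- egg_cup: white egg cup, 48 mm across, 55 mm high; stands beyond the lids; loose, to be left alone; origin at the centre of its underside
- bowl: small white dipping bowl, 60 mm across, 30 mm high; stands between the robot and the lids; loose, to be left alone; origin at the centre of its underside
- mug: blue mug, 80 mm across, 90 mm high, at the right; loose, to be left alone; origin at the centre of its underside
- jar0: glass tumbler, 72 mm across, 110 mm high, at the right; loose, to be left alone; origin at the centre of its underside
- jar1: glass tumbler, like the other; loose, to be left alone; origin at the centre of its underside
- spoon: spoon with a wooden handle, lying at the right; loose, to be left alone; origin at the underside of its middle
Not all that is in view belongs to the job. What is shaped like the lid_large but black or brown is not meant.

How it is judged:
By the outcome, as a careful person would: the job done as asked, in the order asked, and still so for the second after the job is handed in, with the robot touching nothing.
It also fails if it takes over 67 s, if anything falls off the work surface, if the arm or the gripper's body presses on something with over 40 N, if the wrist force passes 120 N, or if a joint passes its speed limit or range.

ROBOT

A 6-joint arm with a two-finger parallel gripper is mounted at the origin on the work surface. World frame = base frame: x ahead of the robot, y to its left, z up, the work surface at z = 0. Lengths are in m, angles in rad, forces in N, time in s.
With the tool pointing down it reaches from about 0.4 to 0.825 m from the base axis. Payload 7 kg.
Tool frame: the origin (TCP) lies midway between the tips of the shut fingers; the grasp point (between the pads) lies 19 mm behind it; z points along the fingers, y is the line along which they close (so a half turn about z gives the same grasp; the last joint's range is limited). The gripper opens to 88 mm and grips with 3 to 60 N. Pads are 19 mm wide; open, the fingers measure 130 mm over their backs; the gripper's body (78 mm by 193 mm) begins 47 mm behind the grasp point.
Start: joints at [-1.001, 0.359, 0.012, 0, -1.224, -0.288], TCP at [0.188, -0.648, 0.195] pointing down, gripper open.
Joint ranges: [-3.07, 3.07], [-1.43, 2.12], [-1.02, 1.25], [-3.03, 1.67], [-3.05, -0], [-3.03, 3.03]. Speed limits (rad/s): [2.39, 2.39, 3.01, 3.14, 3.14, 3.14].

INTERFACE

Orientations are given as [roll, pitch, yaw] about the fixed x, y, z axes, in that order (R = Rz(yaw) Ry(pitch) Rx(roll)).
In Python, from station import monitor, viewer, arm gives the robot as it stands.
- The arm moves only by the tool move_arm, never from a script. Its argument "deltas" is a list that holds one entry, the list of rows, each a list of 7 numbers: the turn, a rotation vector about the tool's x, y, z in degrees, then the shift along the tool's x, y, z in m, then the finger opening in m, from 0 to 0.0876. A call has 1 to 12 rows; each row is the pose to reach, as a shift and turn from the pose commanded when the call began, along the tool's axes at that moment; what a row does not reach only later rows make up. A row lasts 1/12 s, in which the tool goes at most 41.7 mm and 7.16 degrees, less where a joint would pass 70% of its speed; a pose out of reach is approached as far as the arm can. A call with a gripper value outside its range is refused whole. The fingers move at their own pace and stop on an object; "force" is the grip in N (left out, the last holds). Time passes only in rows, so rows that repeat a pose let the fingers close. It gives the time, the measured TCP pose, the force and the opening at its end, in the units of the state.
- monitor.get_state(): the state, without advancing time (a new reading comes with each control period).
- viewer.grab_frame(name): name is "scene" or "top" or "wrist"; returns a dict with "frame" (480x640x3 uint8, blue, green, red), "vfov" (degrees; the focal length in pixels is half the picture's height over the tangent of half this angle, whatever the lens; pixels are square), "cx", "cy" (the principal point, pixels), "D" ([k1, k2, p1, p2, k3] as OpenCV has them; the pictures are not rectified), "xyz" and "orientation" of the camera in the world; the wrist camera has in their place "hand_eye" (4x4, takes a point from camera to tool coordinates, whose origin is the TCP and whose axes are the flange's). Camera axes: x right, y down, z forward; pixel columns grow to the right and rows downward; lengths in m; the calibration is good to about 2 mm. A picture is of the moment at which its call begins: read the wrist's pose just before it. There is no depth.
- arm.job_done(): hands the job in, once; it reports no verdict.
The state is a dict: "t": time; "q": joint angles; "qd": joint speeds; "joint_efforts": joint torques, N m; "eef_pos": TCP position; "ee_rot": TCP orientation; "force": force on the tool from outside, world axes, zero at the start; "moment": the same for the moment, N m; "width": finger opening in m.
Only numpy, scipy, OpenCV 4.12 (cv2) and the standard library are available. Lean on these libraries where they do the work, as an engineer would, in place of code of your own. Each camera call takes 0.05 s, during which the arm holds its last target. There are 200 camera calls.

## Working session

There is one attempt and no reset: what is moved stays moved. The work goes in short steps, Python scripts to look and compute and a tool call to move; the robot and the scene stay as the last step left them, time stands still between calls to the robot, and variables do not carry over. Pictures are saved under pics/ and viewed, on a budget of 10 in all, crops included, one or two more only if the job needs it, and the job is handed in when it is done.

Besides the shell and the picture viewer there is one more tool, called after ">>>" as name(argument=value, ...), one argument or row to a line, values as JSON. move_arm: Moves the arm, as the interface text tells. Its arguments: {"type":"object","properties":{"deltas":{"type":"array","items":{"type":"array","items":{"type":"array","items":{"type":"number"}}}},"force":{"type":"number"}},"required":["deltas"]}

```bash
mkdir -p pics; cat > h.py <<'E'
import numpy as np,cv2
from scipy.spatial.transform import Rotation as R
from station import monitor,viewer,arm
def grab(n):
    s=monitor.get_state(); f=viewer.grab_frame(n); return s,f
def ray(f,uv,z,s=None):
    h=f["frame"].shape[0]; fl=h/2/np.tan(np.radians(f["vfov"])/2)
    K=np.array([[fl,0,f["cx"]],[0,fl,f["cy"]],[0,0,1.]])
    uv=np.asarray(uv,float).reshape(-1,1,2)
    d=cv2.undistortPoints(uv,K,np.array(f["D"],float))[:,0]
    d=np.c_[d,np.ones(len(d))]
    if "xyz" in f:
        M=R.from_euler('xyz',f["orientation"]).as_matrix(); o=np.array(f["xyz"])
    else:
        H=np.array(f["hand_eye"]); T=R.from_euler('xyz',s["ee_rot"]).as_matrix()
        M=T@H[:3,:3]; o=np.array(s["eef_pos"])+T@H[:3,3]
    d=d@M.T
    return o+d*((z-o[2])/d[:,2])[:,None]
E
python3 - <<'E'
from h import *
for n in("top","scene"):
    s,f=grab(n); cv2.imwrite(f"pics/{n}0.png",f["frame"]); np.save(f"{n}0.npy",f,allow_pickle=True)
    print({k:v for k,v in f.items() if k!="frame"})
print(s)
E
```

```text
{'vfov': 51.612265698266, 'cx': 328.89047663413044, 'cy': 245.32237762375587, 'D': array([-0.08480102,  0.        ,  0.        ,  0.        ,  0.        ]), 'xyz': array([ 0.37621162, -0.10792702,  0.98804488]), 'orientation': array([-2.98984339,  0.02177656, -1.56578813])}
{'vfov': 47.52586125076358, 'cx': 312.2117349124239, 'cy': 243.19315311563264, 'D': array([-0.15277656,  0.        ,  0.        ,  0.        ,  0.        ]), 'xyz': array([ 1.10200765, -0.22583768,  1.01630197]), 'orientation': array([-2.6192977 , -0.00991165,  1.34733369])}
{'t': 0.05, 'q': array([-1.00087436e+00,  3.59373880e-01,  1.10770466e-02, -3.40436530e-04,
       -1.22409347e+00, -2.88125446e-01]), 'qd': array([-2.96738206e-04,  2.97220374e-04,  2.05594215e-03,  1.72737121e-05,
        2.23017293e-04,  7.82165928e-04]), 'joint_efforts': array([-1.04743373e-03, -5.84671855e+01,  2.94066238e+01,  7.02630669e+00,
        1.03968795e-02, -4.06261972e-05]), 'eef_pos': array([ 0.18754366, -0.64787191,  0.1939408 ]), 'ee_rot': array([ 3.13997344e+00, -1.46137335e-04, -2.85991195e+00]), 'force': array([-0.11369726,  0.51691446,  0.54315427]), 'moment': array([ 0.01989508,  0.01354736, -0.02895002]), 'width': 0.08748128346744785}
```

View pics/top0.png

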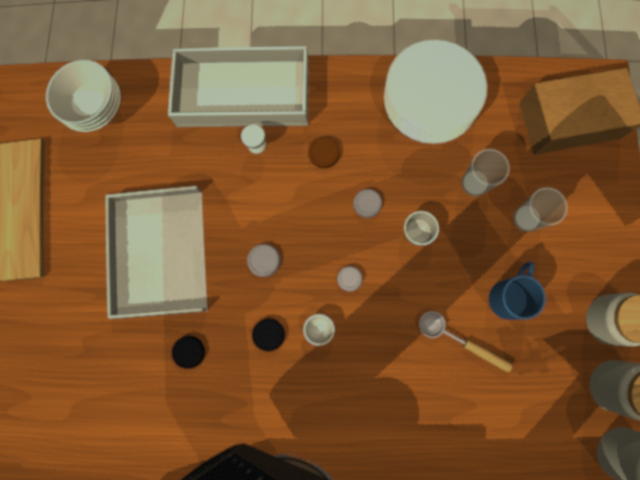

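View pics/scene0.png

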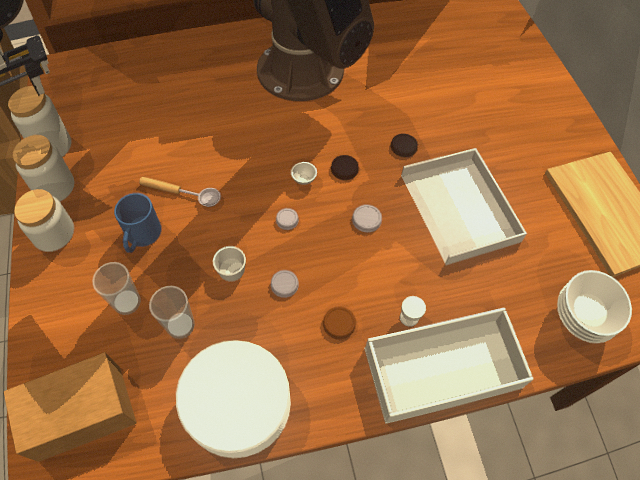

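Top view: grey lids at (263,260), (367,203) and (349,278). They are plain steel, so they fit. The black discs at (268,334) and (188,352) and the brown one at (325,151) are not meant. The pan is at (155,252), open to the right (-y). Next I measure these and confirm them in a crop.

```bash
python3 - <<'E'
from h import *
for n,seeds in (("top",dict(large=(263,260),med=(367,203),small=(349,278),ram=(421,228),bowl=(319,330),egg=(253,132),blk1=(268,334),brown=(325,151),)),("scene",dict(large=(367,219),med=(285,284),small=(287,219)))):
    f=np.load(f"{n}0.npy",allow_pickle=True).item(); im=f["frame"]
    hsv=cv2.cvtColor(im,cv2.COLOR_BGR2HSV)
    m=((hsv[...,1]<110)|(hsv[...,2]<45)).astype(np.uint8)*255
    cs,_=cv2.findContours(m,cv2.RETR_EXTERNAL,cv2.CHAIN_APPROX_NONE)
    for k,p in seeds.items():
        c=[c for c in cs if cv2.pointPolygonTest(c,tuple(map(float,p)),False)>=0]
        if not c: print(n,k,"none");continue
        c=max(c,key=len); z=dict(ram=.042,bowl=.03,egg=.055).get(k,.014)
        P=ray(f,c[:,0,:],z)[:,:2].astype(np.float32)
        (x,y),r=cv2.minEnclosingCircle(P)
        print(n,k,np.round([x,y,2*r,2*np.sqrt(cv2.contourArea(P)/np.pi)],3))
    if n=="top":
        # pan rim outer corners at z=.035
        cr=[(106,194),(197,187),(206,312),(109,318)]
        print("pan approx corners",np.round(ray(f,cr,.035)[:,:2],3))
        big=cv2.resize(im[120:380,90:450],None,fx=2.2,fy=2.2,interpolation=cv2.INTER_CUBIC); cv2.imwrite("pics/crop.png",cv2.convertScaleAbs(big,alpha=1.4))
E
```

```text
top large [0.495 0.044 0.066 0.064]
top med [ 0.612 -0.163  0.059  0.056]
top small [ 0.46  -0.126  0.05   0.048]
top ram [ 0.556 -0.265  0.071  0.068]
top bowl [ 0.36  -0.067  0.062  0.06 ]
top egg [ 1.036 -0.049  1.417  0.605]
top blk1 [0.35  0.031 0.061 0.059]
top brown none
pan approx corners [[0.627 0.367]
 [0.64  0.179]
 [0.392 0.15 ]
 [0.377 0.343]]
scene large [0.505 0.041 0.071 0.066]
scene med [ 0.621 -0.165  0.062  0.057]
scene small [ 0.469 -0.129  0.055  0.051]
```

View pics/crop.png

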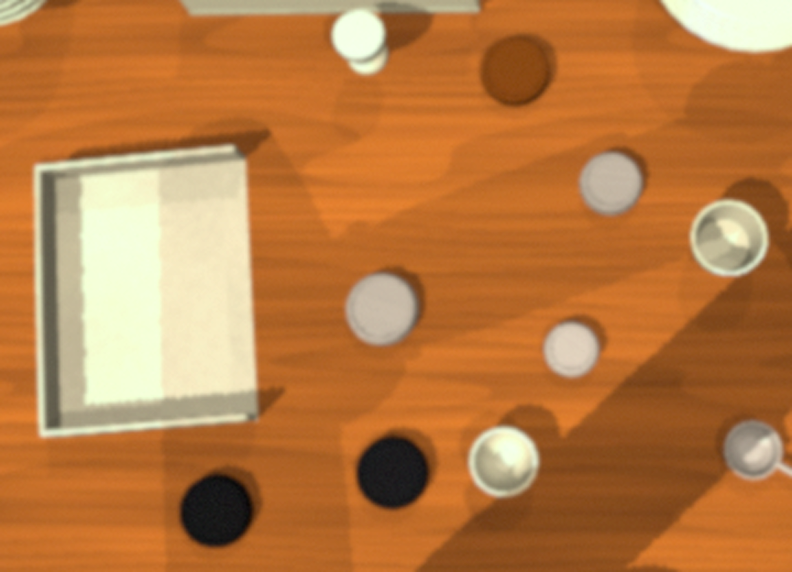

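The crop confirms three plain grey discs. The black ones and the brown one stay where they are. The pan is centred at about (0.509, 0.260) with yaw about 0.085. I'll straddle each lid's rear edge with the fingertips 30 mm apart and push along +y. First I lift and travel.

>>> move_arm(
  deltas=[
    [[0, 0, 0, 0, 0, -0.04, 0.03], [0, 0, 0, 0, 0, -0.08, 0.03], [0, 0, 0, 0, 0, -0.1, 0.03], [0, 0, -7, -0.028, 0.03, -0.1, 0.03], [0, 0, -14, -0.056, 0.06, -0.1, 0.03], [0, 0, -21, -0.084, 0.09, -0.1, 0.03], [0, 0, -28, -0.112, 0.12, -0.1, 0.03], [0, 0, -35, -0.14, 0.15, -0.1, 0.03], [0, 0, -42, -0.168, 0.18, -0.1, 0.03], [0, 0, -49, -0.196, 0.21, -0.1, 0.03], [0, 0, -56, -0.224, 0.24, -0.1, 0.03], [0, 0, -63, -0.252, 0.27, -0.1, 0.03]],
  ],
  force=20,
)

```text
t: 1.1
eef_pos: [0.3548, -0.317, 0.2948]
ee_rot: [-3.141, 0.0, -1.754]
force: [1.6, -0.6, 0.2]
width: 0.0304
```

>>> move_arm(
  deltas=[
    [[0, 0, -1.5, -0.037, -0.009, 0, 0.03], [0, 0, -3, -0.074, -0.018, 0.01, 0.03], [0, 0, -4.5, -0.11, -0.0265, 0.02, 0.03], [0, 0, -6, -0.147, -0.035, 0.03, 0.03], [0, 0, -7.5, -0.183, -0.044, 0.04, 0.03], [0, 0, -9, -0.22, -0.053, 0.05, 0.03], [0, 0, -10.9, -0.257, -0.062, 0.06, 0.03], [0, 0, -10.9, -0.293, -0.0705, 0.07, 0.03], [0, 0, -10.9, -0.33, -0.0795, 0.08, 0.03], [0, 0, -10.9, -0.33, -0.0795, 0.12, 0.03], [0, 0, -10.9, -0.33, -0.0795, 0.16, 0.03], [0, 0, -10.9, -0.33, -0.0795, 0.195, 0.03]],
  ],
)

```text
t: 2.1
eef_pos: [0.4942, -0.009, 0.0977]
ee_rot: [3.141, 0.0, -1.569]
force: [1.0, 0.8, -0.8]
width: 0.0301
```

```bash
python3 - <<'E'
from h import *
s,f=grab("wrist"); cv2.imwrite("pics/w1.png",f["frame"]); print(s["eef_pos"],s["ee_rot"],s["width"])
E
```

```text
[ 0.49420304 -0.00897862  0.09774757] [ 3.14101426e+00  3.21924089e-04 -1.56870473e+00] 0.030112165021453512
```

View pics/w1.png

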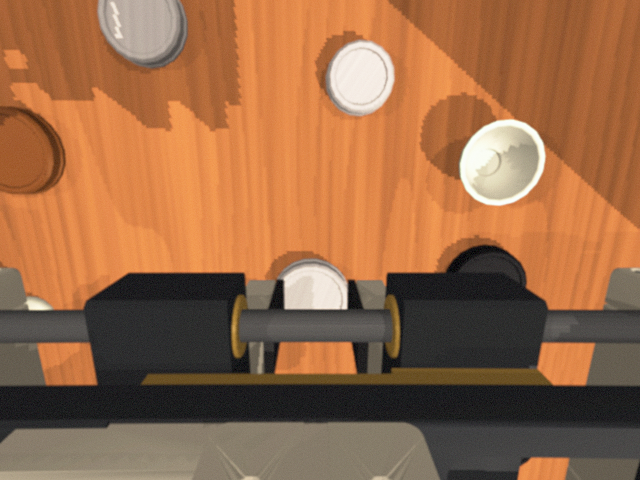

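Wrist view: the large lid shows between the fingers at (313,290), centred on the gap. The small lid is at (360,77), the medium at (143,20) and the bowl at (502,162). A quick ray check before descending.

```bash
python3 - <<'E'
from h import *
s,f=grab("wrist")
print(ray(f,[(313,260),(278,298),(348,298),(360,75),(502,162)],.014,s).round(3))
E
```

```text
[[ 0.491  0.005  0.014]
 [ 0.52   0.038  0.014]
 [ 0.463  0.038  0.014]
 [ 0.458 -0.129  0.014]
 [ 0.352 -0.07   0.014]]
```

>>> move_arm(
  deltas=[
    [[0, 0, 0, 0.008, 0, 0.035, 0.03], [0, 0, 0, 0.008, 0, 0.07, 0.03], [0, 0, 0, 0.008, 0, 0.091, 0.03], [0, 0, 0, 0.003, 0, 0.091, 0.03], [0, 0, 0, -0.005, 0, 0.091, 0.03], [0, 0, 0, -0.013, 0, 0.091, 0.03], [0, 0, 0, -0.023, -0.001, 0.091, 0.03], [0, 0, 0, -0.035, -0.002, 0.091, 0.03], [0, 0, 0, -0.048, -0.003, 0.091, 0.03], [0, 0, 0, -0.062, -0.004, 0.091, 0.03], [0, 0, 0, -0.076, -0.005, 0.091, 0.03], [0, 0, 0, -0.09, -0.006, 0.091, 0.03]],
  ],
)

```text
t: 3.2
eef_pos: [0.5012, 0.0822, 0.0096]
ee_rot: [-3.14, 0.001, -1.569]
force: [1.1, 1.1, 0.1]
width: 0.0301
```

>>> move_arm(
  deltas=[
    [[0, 0, 0, -0.015, 0, 0, 0.03], [0, 0, 0, -0.03, -0.001, 0, 0.03], [0, 0, 0, -0.045, -0.001, 0, 0.03], [0, 0, 0, -0.061, -0.002, 0, 0.03], [0, 0, 0, -0.077, -0.002, 0, 0.03], [0, 0, 0, -0.093, -0.003, 0, 0.03], [0, 0, 0, -0.109, -0.003, 0, 0.03], [0, 0, 0, -0.125, -0.004, 0, 0.03], [0, 0, 0, -0.14, -0.004, 0, 0.03], [0, 0, 0, -0.153, -0.005, 0, 0.03], [0, 0, 0, -0.163, -0.005, 0, 0.03], [0, 0, 0, -0.169, -0.005, 0, 0.03]],
  ],
)

```text
t: 4.2
eef_pos: [0.5057, 0.2506, 0.0088]
ee_rot: [-3.142, -0.0, -1.569]
force: [0.4, 0.1, -0.3]
width: 0.0299
```

```bash
python3 - <<'E'
from h import *
s,f=grab("top"); print(s["eef_pos"])
cv2.imwrite("pics/t1.png",cv2.resize(f["frame"][120:380,90:450],None,fx=2.2,fy=2.2))
E
```

```text
[0.50574687 0.25060837 0.00875906]
```

View pics/t1.png

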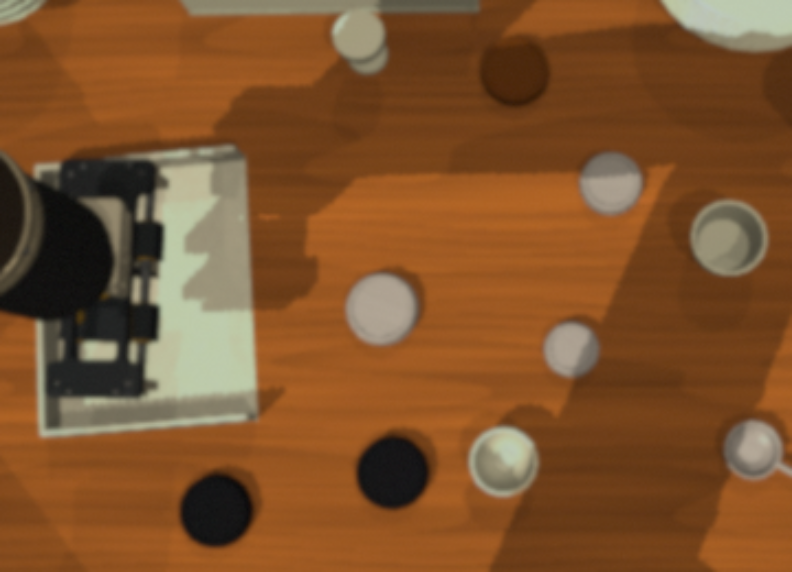

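The top view shows the large lid still at crop pixel (381,309), so it never moved and the fingers passed over it without force. The open fingertips probably sit higher than the TCP, which is defined for shut fingers. I go back behind the lid and feel for the table.

>>> move_arm(
  deltas=[
    [[0, 0, 0, 0, 0, -0.035, 0.03], [0, 0, 0, 0.038, 0.002, -0.035, 0.03], [0, 0, 0, 0.077, 0.004, -0.035, 0.03], [0, 0, 0, 0.115, 0.006, -0.035, 0.03], [0, 0, 0, 0.154, 0.007, -0.035, 0.03], [0, 0, 0, 0.192, 0.009, -0.035, 0.03], [0, 0, 0, 0.231, 0.01, -0.035, 0.03], [0, 0, 0, 0.269, 0.012, -0.035, 0.03], [0, 0, 0, 0.269, 0.012, -0.003, 0.03], [0, 0, 0, 0.269, 0.012, 0.0, 0.03], [0, 0, 0, 0.269, 0.012, 0.002, 0.03], [0, 0, 0, 0.269, 0.012, 0.002, 0.03]],
  ],
)

```text
t: 5.25
eef_pos: [0.4938, -0.0196, 0.0069]
ee_rot: [3.14, -0.001, -1.569]
force: [0.0, 0.1, 0.2]
width: 0.0303
```

>>> move_arm(
  deltas=[
    [[0, 0, 0, 0, 0, 0.001, 0.03], [0, 0, 0, 0, 0, 0.002, 0.03], [0, 0, 0, 0, 0, 0.002, 0.03]],
  ],
)

```text
t: 5.5
eef_pos: [0.4944, -0.0189, 0.0054]
ee_rot: [-3.141, 0.0, -1.568]
force: [0.4, -0.1, 0.6]
width: 0.0298
```

>>> move_arm(
  deltas=[
    [[0, 0, 0, 0, 0, 0.001, 0.03], [0, 0, 0, 0, 0, 0.002, 0.03], [0, 0, 0, 0, 0, 0.002, 0.03]],
  ],
)

```text
t: 5.75
eef_pos: [0.4939, -0.0196, 0.0029]
ee_rot: [-3.142, 0.0, -1.57]
force: [0.7, -0.4, -0.3]
width: 0.0302
```

>>> move_arm(
  deltas=[
    [[0, 0, 0, 0, 0, 0.001, 0.03], [0, 0, 0, 0, 0, 0.002, 0.03], [0, 0, 0, 0, 0, 0.002, 0.03]],
  ],
)

```text
t: 6.0
eef_pos: [0.4938, -0.0199, 0.0007]
ee_rot: [3.141, -0.0, -1.57]
force: [-0.4, 0.1, -0.5]
width: 0.0301
```

>>> move_arm(
  deltas=[
    [[0, 0, 0, 0, 0, 0.001, 0.03], [0, 0, 0, 0, 0, 0.002, 0.03], [0, 0, 0, 0, 0, 0.002, 0.03]],
  ],
)

```text
t: 6.25
eef_pos: [0.4937, -0.0199, -0.0014]
ee_rot: [3.141, -0.0, -1.57]
force: [-0.6, -0.8, -0.3]
width: 0.0299
```

>>> move_arm(
  deltas=[
    [[0, 0, 0, 0, 0, 0.001, 0.03], [0, 0, 0, 0, 0, 0.002, 0.03], [0, 0, 0, 0, 0, 0.002, 0.03]],
  ],
)

```text
t: 6.5
eef_pos: [0.4938, -0.0198, -0.0033]
ee_rot: [3.141, -0.0, -1.57]
force: [-0.6, 0.4, -0.0]
width: 0.0299
```

>>> move_arm(
  deltas=[
    [[0, 0, 0, 0, 0, 0.001, 0.03], [0, 0, 0, 0, 0, 0.002, 0.03], [0, 0, 0, 0, 0, 0.002, 0.03]],
  ],
)

```text
t: 6.75
eef_pos: [0.4938, -0.0198, -0.0053]
ee_rot: [3.141, -0.0, -1.57]
force: [-0.4, 0.0, 0.8]
width: 0.03
```

>>> move_arm(
  deltas=[
    [[0, 0, 0, 0, 0, 0.001, 0.03], [0, 0, 0, 0, 0, 0.001, 0.03]],
  ],
)

```text
t: 6.92
eef_pos: [0.4938, -0.0199, -0.0063]
ee_rot: [3.141, -0.0, -1.57]
force: [-0.0, 0.1, -0.0]
width: 0.03
```

>>> move_arm(
  deltas=[
    [[0, 0, 0, 0, 0, 0.001, 0.03], [0, 0, 0, 0, 0, 0.001, 0.03]],
  ],
)

```text
t: 7.08
eef_pos: [0.4939, -0.0198, -0.0073]
ee_rot: [3.142, -0.0, -1.57]
force: [-0.4, 0.1, -0.1]
width: 0.0303
```

>>> move_arm(
  deltas=[
    [[0, 0, 0, 0, 0, 0.001, 0.03], [0, 0, 0, 0, 0, 0.001, 0.03]],
  ],
)

```text
t: 7.25
eef_pos: [0.4938, -0.0198, -0.0083]
ee_rot: [3.141, -0.0, -1.57]
force: [-0.8, -0.1, -0.2]
width: 0.0302
```

>>> move_arm(
  deltas=[
    [[0, 0, 0, 0, 0, 0.001, 0.03], [0, 0, 0, 0, 0, 0.001, 0.03]],
  ],
)

```text
t: 7.42
eef_pos: [0.4938, -0.0198, -0.0093]
ee_rot: [3.141, -0.0, -1.57]
force: [-0.7, -0.0, 0.1]
width: 0.0301
```

>>> move_arm(
  deltas=[
    [[0, 0, 0, 0, 0, 0.001, 0.03], [0, 0, 0, 0, 0, 0.001, 0.03]],
  ],
)

```text
t: 7.58
eef_pos: [0.4938, -0.0198, -0.0103]
ee_rot: [3.141, -0.0, -1.57]
force: [-0.5, 0.5, 0.5]
width: 0.0303
```

>>> move_arm(
  deltas=[
    [[0, 0, 0, 0, 0, 0.001, 0.03], [0, 0, 0, 0, 0, 0.001, 0.03]],
  ],
)

```text
t: 7.75
eef_pos: [0.4938, -0.0198, -0.0113]
ee_rot: [3.141, -0.0, -1.57]
force: [-0.9, -0.2, 0.2]
width: 0.0299
```

>>> move_arm(
  deltas=[
    [[0, 0, 0, 0, 0, 0.001, 0.03], [0, 0, 0, 0, 0, 0.001, 0.03]],
  ],
)

```text
t: 7.92
eef_pos: [0.4938, -0.0198, -0.0123]
ee_rot: [3.141, -0.0, -1.57]
force: [0.5, 0.2, 0.4]
width: 0.0298
```

```bash
python3 - <<'E'
from h import *
s,f=grab("wrist"); print(s["eef_pos"],s["force"],s["joint_efforts"])
g=grab("scene")[1]["frame"]
a=cv2.resize(f["frame"],(400,300)); b=cv2.resize(g[130:290,260:473],(400,300))
cv2.imwrite("pics/w2.png",np.hstack([a,b]))
E
```

```text
[ 0.49381524 -0.01981517 -0.01228144] [0.51601052 0.18646381 0.44212693] [ 1.75091915e-02 -4.33878279e+01  1.84359169e+01  4.41315159e+00
  4.86799527e-02  5.10810642e-04]
```

View pics/w2.png

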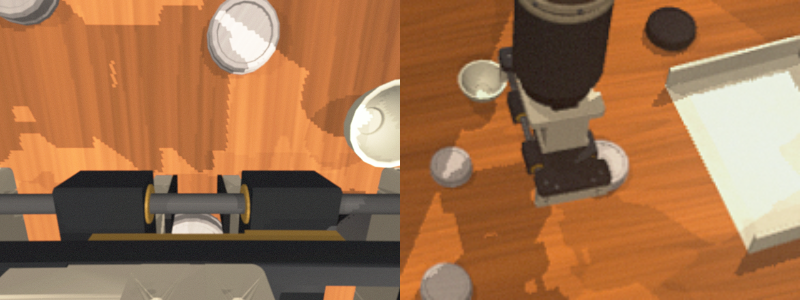

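```bash
python3 - <<'E'
from h import *
s,f=grab("wrist"); print(f["hand_eye"].round(4),f["vfov"],f["cx"],f["cy"])
im=f["frame"];hsv=cv2.cvtColor(im,cv2.COLOR_BGR2HSV)
m=(hsv[...,1]<110).astype(np.uint8)*255
cs,_=cv2.findContours(m[:270],cv2.RETR_EXTERNAL,cv2.CHAIN_APPROX_NONE)
for c in cs:
    if cv2.contourArea(c)>2000:
        P=ray(f,c[:,0,:],.014,s)[:,:2].astype(np.float32); print(cv2.boundingRect(c),cv2.minEnclosingCircle(P),2*np.sqrt(cv2.contourArea(P)/np.pi))
# fingers: finger tip pixels
cv2.imwrite("pics/w3.png",cv2.resize(im[220:400,180:460],None,fx=2.8,fy=2.8))
E
```

```text
[[ 7.000e-04 -9.657e-01 -2.598e-01  6.960e-02]
 [ 1.000e+00  6.000e-04  1.000e-04 -4.000e-04]
 [ 0.000e+00 -2.598e-01  9.657e-01 -1.893e-01]
 [ 0.000e+00  0.000e+00  0.000e+00  1.000e+00]] 68.49332384814372 315.3663410873399 243.463704156463
(550, 126, 90, 144) ((0.3529750406742096, -0.06402570754289627), 0.03459630906581879) 0.05087780406432802
(331, 0, 117, 120) ((0.46362924575805664, -0.1260479837656021), 0.02497006021440029) 0.04735451279612434
(0, 0, 95, 41) ((0.6025309562683105, -0.14153137803077698), 0.020216025412082672) 0.023107179004439406
```

View pics/w3.png

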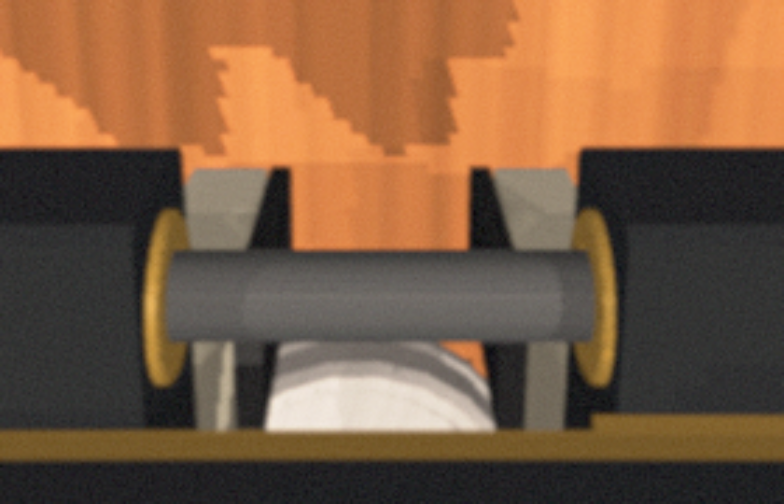

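The lid diameter seen from the wrist agrees with the reported TCP height, so the fingertips really are more than 12 mm short of the TCP at this opening. I'll raise, shut the fingers and probe again.

>>> move_arm(
  deltas=[
    [[0, 0, 0, 0, 0, -0.04, 0.03], [0, 0, 0, 0, 0, -0.04, 0.0], [0, 0, 0, 0, 0, -0.04, 0.0], [0, 0, 0, 0, 0, -0.04, 0.0], [0, 0, 0, 0, 0, -0.04, 0.0], [0, 0, 0, 0, 0, -0.025, 0.0], [0, 0, 0, 0, 0, -0.022, 0.0], [0, 0, 0, 0, 0, -0.02, 0.0]],
  ],
)

```text
t: 8.73
eef_pos: [0.4927, -0.0202, 0.0066]
ee_rot: [3.139, -0.001, -1.57]
force: [0.7, -0.5, 0.6]
width: 0.0007
```

>>> move_arm(
  deltas=[
    [[0, 0, 0, 0, 0, 0.001, 0.0], [0, 0, 0, 0, 0, 0.002, 0.0], [0, 0, 0, 0, 0, 0.002, 0.0]],
  ],
)

```text
t: 8.98
eef_pos: [0.4939, -0.0198, 0.0059]
ee_rot: [3.142, -0.0, -1.57]
force: [-0.3, 1.1, 0.2]
width: 0.0003
```

>>> move_arm(
  deltas=[
    [[0, 0, 0, 0, 0, 0.001, 0.0], [0, 0, 0, 0, 0, 0.002, 0.0], [0, 0, 0, 0, 0, 0.002, 0.0]],
  ],
)

```text
t: 9.23
eef_pos: [0.4939, -0.0198, 0.0039]
ee_rot: [-3.141, 0.0, -1.57]
force: [0.7, -0.2, 0.5]
width: 0.0001
```

>>> move_arm(
  deltas=[
    [[0, 0, 0, 0, 0, 0.001, 0.0], [0, 0, 0, 0, 0, 0.002, 0.0], [0, 0, 0, 0, 0, 0.002, 0.0]],
  ],
)

```text
t: 9.48
eef_pos: [0.4938, -0.0198, 0.0017]
ee_rot: [3.142, 0.0, -1.57]
force: [0.2, -0.4, 0.1]
width: 0.0006
```

>>> move_arm(
  deltas=[
    [[0, 0, 0, 0, 0, 0.001, 0.0], [0, 0, 0, 0, 0, 0.001, 0.0]],
  ],
)

```text
t: 9.65
eef_pos: [0.4938, -0.0198, 0.0007]
ee_rot: [3.141, -0.0, -1.57]
force: [0.2, -0.1, 0.5]
width: 0.0002
```

>>> move_arm(
  deltas=[
    [[0, 0, 0, 0, 0, 0.001, 0.0], [0, 0, 0, 0, 0, 0.001, 0.0]],
  ],
)

```text
t: 9.82
eef_pos: [0.4938, -0.0198, -0.0003]
ee_rot: [3.141, -0.0, -1.57]
force: [-0.2, 0.0, 0.4]
width: 0.0004
```

>>> move_arm(
  deltas=[
    [[0, 0, 0, 0, 0, 0.001, 0.0], [0, 0, 0, 0, 0, 0.001, 0.0]],
  ],
)

```text
t: 9.98
eef_pos: [0.4938, -0.0198, -0.0013]
ee_rot: [3.141, -0.0, -1.57]
force: [0.7, 0.2, 1.3]
width: 0.0005
```

>>> move_arm(
  deltas=[
    [[0, 0, 0, 0, 0, 0.001, 0.0], [0, 0, 0, 0, 0, 0.001, 0.0]],
  ],
)

```text
t: 10.15
eef_pos: [0.4938, -0.0198, -0.0023]
ee_rot: [3.141, -0.0, -1.57]
force: [-0.0, 0.1, 0.7]
width: 0.0002
```

>>> move_arm(
  deltas=[
    [[0, 0, 0, 0, 0, -0.005, 0.03], [0, 0, 0, 0, 0, -0.005, 0.03], [0, 0, 0, 0, 0, -0.005, 0.03], [0, 0, 0, 0, 0, 0.005, 0.03], [0, 0, 0, 0, 0, 0.01, 0.03], [0, 0, 0, 0, 0, 0.011, 0.03], [0, 0, 0, 0, 0, 0.011, 0.03]],
  ],
)

```text
t: 10.73
eef_pos: [0.4934, -0.02, -0.0135]
ee_rot: [3.14, -0.0, -1.57]
force: [-0.4, -0.4, -0.3]
width: 0.0297
```

>>> move_arm(
  deltas=[
    [[0, 0, 0, 0, 0, 0.001, 0.03], [0, 0, 0, 0, 0, 0.001, 0.03]],
  ],
)

```text
t: 10.9
eef_pos: [0.494, -0.0198, -0.0141]
ee_rot: [-3.142, 0.0, -1.57]
force: [-0.2, 0.0, 0.7]
width: 0.0298
```

>>> move_arm(
  deltas=[
    [[0, 0, 0, 0, 0, 0.001, 0.03], [0, 0, 0, 0, 0, 0.001, 0.03]],
  ],
)

```text
t: 11.07
eef_pos: [0.494, -0.0198, -0.0151]
ee_rot: [-3.141, 0.0, -1.57]
force: [-0.2, 0.7, -0.1]
width: 0.03
```

>>> move_arm(
  deltas=[
    [[0, 0, 0, 0, 0, 0.001, 0.03], [0, 0, 0, 0, 0, 0.001, 0.03]],
  ],
)

```text
t: 11.23
eef_pos: [0.4939, -0.0198, -0.0162]
ee_rot: [-3.142, 0.0, -1.57]
force: [0.3, 0.9, 0.6]
width: 0.0301
```

>>> move_arm(
  deltas=[
    [[0, 0, 0, 0, 0, 0.001, 0.03], [0, 0, 0, 0, 0, 0.001, 0.03]],
  ],
)

```text
t: 11.4
eef_pos: [0.4938, -0.0198, -0.0173]
ee_rot: [3.141, -0.0, -1.57]
force: [-0.6, -0.7, -0.1]
width: 0.0302
```

The wrist picture suggested tips about 33 mm behind the TCP. I keep feeling downward.

>>> move_arm(
  deltas=[
    [[0, 0, 0, 0, 0, 0.002, 0.03], [0, 0, 0, 0, 0, 0.004, 0.03], [0, 0, 0, 0, 0, 0.005, 0.03], [0, 0, 0, 0, 0, 0.005, 0.03]],
  ],
)

```text
t: 11.73
eef_pos: [0.4936, -0.0199, -0.0225]
ee_rot: [3.141, -0.0, -1.57]
force: [0.4, -0.1, -0.4]
width: 0.0301
```

>>> move_arm(
  deltas=[
    [[0, 0, 0, 0, 0, 0.001, 0.03], [0, 0, 0, 0, 0, 0.002, 0.03]],
  ],
)

```text
t: 11.9
eef_pos: [0.4939, -0.0198, -0.0242]
ee_rot: [-3.141, 0.0, -1.57]
force: [-1.0, -0.5, -0.6]
width: 0.0302
```

>>> move_arm(
  deltas=[
    [[0, 0, 0, 0, 0, 0.001, 0.03], [0, 0, 0, 0, 0, 0.002, 0.03]],
  ],
)

```text
t: 12.07
eef_pos: [0.4939, -0.0198, -0.0262]
ee_rot: [3.142, -0.0, -1.57]
force: [-1.0, 0.5, -0.9]
width: 0.0305
```

>>> move_arm(
  deltas=[
    [[0, 0, 0, 0, 0, 0.001, 0.03], [0, 0, 0, 0, 0, 0.002, 0.03]],
  ],
)

```text
t: 12.23
eef_pos: [0.4939, -0.0198, -0.0282]
ee_rot: [-3.142, 0.0, -1.57]
force: [-0.6, 0.5, -0.0]
width: 0.0297
```

>>> move_arm(
  deltas=[
    [[0, 0, 0, -0.006, 0, 0, 0.03], [0, 0, 0, -0.014, 0, 0, 0.03], [0, 0, 0, -0.024, 0, 0, 0.03], [0, 0, 0, -0.036, 0, 0, 0.03], [0, 0, 0, -0.046, 0, 0, 0.03], [0, 0, 0, -0.05, 0, 0, 0.03]],
  ],
)

```text
t: 12.73
eef_pos: [0.4942, 0.0321, -0.028]
ee_rot: [-3.141, 0.0, -1.568]
force: [-0.6, -0.2, -0.6]
width: 0.0304
```

```bash
python3 - <<'E'
from h import *
g=grab("scene")[1]["frame"]; t=grab("top")[1]["frame"]
a=cv2.resize(t[150:350,100:367],(400,300)); b=cv2.resize(g[110:275,310:530],(400,300))
cv2.imwrite("pics/s2.png",np.hstack([a,b])); print(monitor.get_state()["eef_pos"])
E
```

```text
[ 0.49397199  0.03142717 -0.02806665]
```

View pics/s2.png

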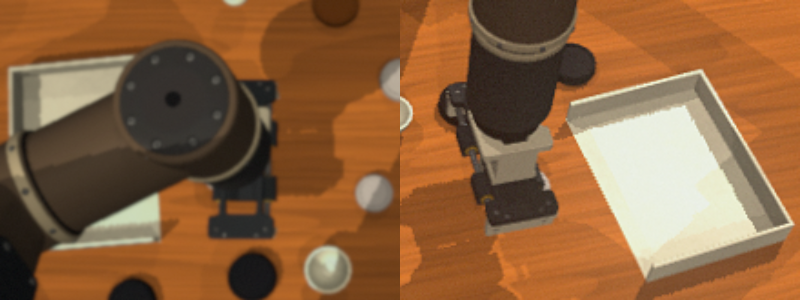

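```bash
python3 - <<'E'
from h import *
f=grab("scene")[1]
print("lid bit",ray(f,[(390,209),(391,214)],.014).round(3))
for z in(0.02,.03,.04,.05,.06,.07,.08): print(z,ray(f,[(359.5,239),(395,231)],z).round(3).tolist())
im=f["frame"]; cv2.imwrite("pics/s3.png",cv2.resize(im[150:260,330:440],None,fx=5,fy=5,interpolation=cv2.INTER_CUBIC))
E
```

```text
lid bit [[0.494 0.099 0.014]
 [0.507 0.097 0.014]]
0.02 [[0.557, 0.011, 0.02], [0.554, 0.091, 0.02]]
0.03 [[0.562, 0.009, 0.03], [0.559, 0.088, 0.03]]
0.04 [[0.568, 0.006, 0.04], [0.565, 0.085, 0.04]]
0.05 [[0.573, 0.004, 0.05], [0.57, 0.082, 0.05]]
0.06 [[0.579, 0.002, 0.06], [0.576, 0.079, 0.06]]
0.07 [[0.584, -0.001, 0.07], [0.581, 0.075, 0.07]]
0.08 [[0.589, -0.003, 0.08], [0.587, 0.072, 0.08]]
```

View pics/s3.png

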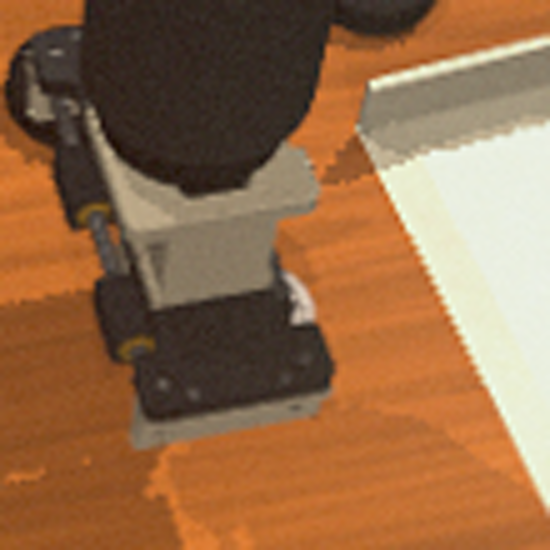

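The lid's front edge now shows at y≈0.099, so it moved 22 mm: the push works. The gripper body sits at about z 0.08, well above the pan walls, so the whole tool is about 35 mm shorter than reported. I continue at this height.

>>> move_arm(
  deltas=[
    [[0, 0, 0, -0.008, 0, 0, 0.03], [0, 0, 0, -0.02, -0.001, 0, 0.03], [0, 0, 0, -0.034, -0.002, 0, 0.03], [0, 0, 0, -0.049, -0.003, 0, 0.03], [0, 0, 0, -0.064, -0.004, 0, 0.03], [0, 0, 0, -0.079, -0.005, 0, 0.03], [0, 0, 0, -0.094, -0.005, 0, 0.03], [0, 0, 0, -0.109, -0.006, 0, 0.03], [0, 0, 0, -0.124, -0.007, 0, 0.03], [0, 0, 0, -0.139, -0.008, 0, 0.03], [0, 0, 0, -0.154, -0.009, 0, 0.03], [0, 0, 0, -0.166, -0.01, 0, 0.03]],
  ],
)

```text
t: 13.88
eef_pos: [0.5039, 0.198, -0.0281]
ee_rot: [-3.141, 0.0, -1.57]
force: [0.0, 0.0, 1.1]
width: 0.03
```

>>> move_arm(
  deltas=[
    [[0, 0, 0, -0.013, 0, 0, 0.03], [0, 0, 0, -0.027, -0.001, 0, 0.03], [0, 0, 0, -0.04, -0.002, 0, 0.03], [0, 0, 0, -0.05, -0.002, 0, 0.03], [0, 0, 0, -0.054, -0.002, 0, 0.03], [0, 0, 0, -0.056, -0.002, 0, 0.03], [0, 0, 0, -0.04, -0.002, 0, 0.03], [0, 0, 0, -0.04, -0.002, -0.035, 0.03], [0, 0, 0, -0.04, -0.002, -0.075, 0.03], [0, 0, 0, -0.01, -0.002, -0.1, 0.03], [0, 0, 0, 0.025, -0.002, -0.1, 0.03], [0, 0, 0, 0.06, -0.002, -0.1, 0.03]],
  ],
)

```text
t: 14.88
eef_pos: [0.5063, 0.1352, 0.0738]
ee_rot: [-3.138, 0.002, -1.569]
force: [-0.5, -0.4, -0.7]
width: 0.0302
```

>>> move_arm(
  deltas=[
    [[0, 0, 0, 0.035, -0.011, 0, 0.03], [0, 0, 0, 0.073, -0.023, 0, 0.03], [0, 0, 0, 0.111, -0.035, 0, 0.03], [0, 0, 0, 0.149, -0.047, 0, 0.03], [0, 0, 0, 0.187, -0.059, 0, 0.03], [0, 0, 0, 0.225, -0.071, 0, 0.03], [0, 0, 0, 0.263, -0.083, 0, 0.03], [0, 0, 0, 0.301, -0.095, 0, 0.03], [0, 0, 0, 0.335, -0.106, 0, 0.03], [0, 0, 0, 0.349, -0.11, 0.01, 0.03], [0, 0, 0, 0.349, -0.11, 0.02, 0.03], [0, 0, 0, 0.349, -0.11, 0.04, 0.03]],
  ],
)

```text
t: 15.88
eef_pos: [0.6162, -0.2145, 0.0324]
ee_rot: [-3.139, -0.0, -1.573]
force: [0.0, 0.3, -0.2]
width: 0.0297
```

```bash
cat > lids.py <<'E'
from h import *
s,f=grab("top"); np.save("lasttop.npy",f,allow_pickle=True)
im=f["frame"]; print("tcp",s["eef_pos"].round(4),s["t"])
cv2.imwrite("pics/cur.png",cv2.resize(im[120:400,60:460],None,fx=2,fy=2))
hsv=cv2.cvtColor(im,cv2.COLOR_BGR2HSV)
m=((hsv[...,1]<110)).astype(np.uint8)*255
cs,_=cv2.findContours(m,cv2.RETR_EXTERNAL,cv2.CHAIN_APPROX_NONE)
for c in cs:
    P=ray(f,c[:,0,:],.014)[:,:2].astype(np.float32); (x,y),r=cv2.minEnclosingCircle(P)
    if .02<r<.04: print("blob",round(x,3),round(y,3),round(2*r,3))
# circles inside pan
g=cv2.cvtColor(im,cv2.COLOR_BGR2GRAY)
x0,y0=100,180; c=cv2.resize(g[y0:325,x0:215],None,fx=4,fy=4,interpolation=cv2.INTER_CUBIC)
C=cv2.HoughCircles(cv2.GaussianBlur(c,(5,5),0),cv2.HOUGH_GRADIENT,1.5,60,param1=60,param2=35,minRadius=46,maxRadius=74)
if C is not None:
    for u,v,r in C[0][:6]:
        p=ray(f,[(u/4+x0,v/4+y0),((u+r)/4+x0,v/4+y0)],.016); d=p[0,:2]-[.509,.26]
        a=.085; q=np.array([[np.cos(a),np.sin(a)],[-np.sin(a),np.cos(a)]])@d
        print("circ",p[0,:2].round(3),"diam",round(2*np.linalg.norm(p[1]-p[0]),3),"pan",q.round(3))
E
python3 lids.py
```

```text
tcp [ 0.6162 -0.2145  0.0324] 15.8833
blob 0.36 -0.066 0.062
blob 0.46 -0.127 0.05
blob 0.759 -0.74 0.043
```

View pics/cur.png

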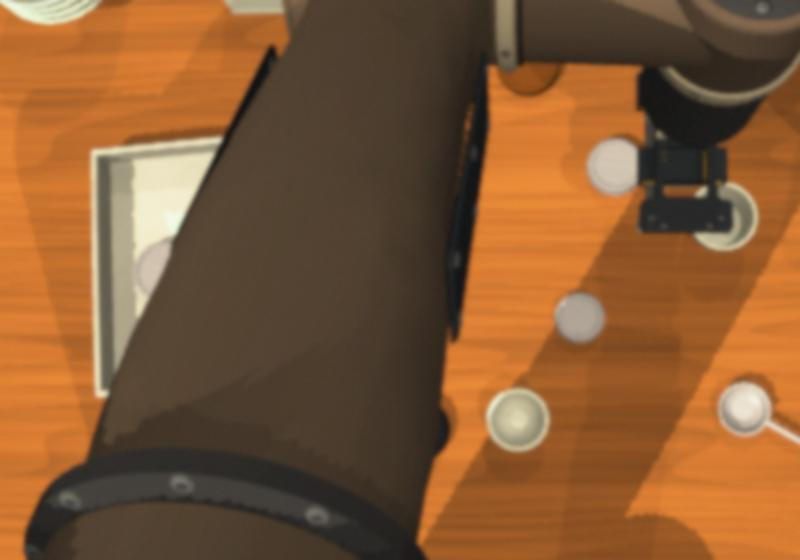

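The large lid lies deep in the pan: its left edge is at (135,270). The medium lid at (613,165) and the ramekin are undisturbed. Descend behind the medium lid and push.

>>> move_arm(
  deltas=[
    [[0, 0, 0, 0, 0.001, 0.03, 0.03], [0, 0, 0, 0, 0.001, 0.055, 0.03], [0, 0, 0, 0, 0.001, 0.061, 0.03], [0, 0, 0, -0.006, 0.002, 0.061, 0.03], [0, 0, 0, -0.014, 0.003, 0.061, 0.03], [0, 0, 0, -0.022, 0.003, 0.061, 0.03], [0, 0, 0, -0.032, 0.004, 0.061, 0.03], [0, 0, 0, -0.045, 0.005, 0.061, 0.03], [0, 0, 0, -0.06, 0.006, 0.061, 0.03], [0, 0, 0, -0.076, 0.007, 0.061, 0.03], [0, 0, 0, -0.092, 0.009, 0.061, 0.03], [0, 0, 0, -0.108, 0.01, 0.061, 0.03]],
  ],
)

```text
t: 16.93
eef_pos: [0.6056, -0.1027, -0.0289]
ee_rot: [-3.141, 0.0, -1.569]
force: [-0.6, -0.1, 0.8]
width: 0.0301
```

```bash
python3 - <<'E'
from h import *
f=grab("scene")[1]; im=f["frame"]
hsv=cv2.cvtColor(im,cv2.COLOR_BGR2HSV)
m=((hsv[...,1]<110)).astype(np.uint8)*255
cs,_=cv2.findContours(m,cv2.RETR_EXTERNAL,cv2.CHAIN_APPROX_NONE)
for c in cs:
    if cv2.contourArea(c)<40: continue
    P=ray(f,c[:,0,:],.014)[:,:2].astype(np.float32); (x,y),r=cv2.minEnclosingCircle(P)
    if .008<r<.05: print(cv2.boundingRect(c),round(x,3),round(y,3),round(2*r,3))
print(monitor.get_state()["eef_pos"])
E
```

```text
(400, 296, 26, 31) 0.736 0.07 0.069
(213, 246, 33, 35) 0.551 -0.265 0.084
(179, 188, 42, 19) 0.363 -0.309 0.099
(274, 80, 10, 14) 0.065 -0.078 0.048
(329, 77, 12, 9) 0.078 0.076 0.031
(311, 62, 16, 23) 0.039 0.042 0.085
[ 0.60575466 -0.10054624 -0.02879441]
```

>>> move_arm(
  deltas=[
    [[0, 0, 0, -0.01, 0.001, 0, 0.03], [0, 0, 0, -0.024, 0.002, 0, 0.03], [0, 0, 0, -0.04, 0.003, 0, 0.03], [0, 0, 0, -0.056, 0.004, 0, 0.03], [0, 0, 0, -0.072, 0.005, 0, 0.03], [0, 0, 0, -0.088, 0.007, 0, 0.03], [0, 0, 0, -0.104, 0.008, 0, 0.03], [0, 0, 0, -0.12, 0.009, 0, 0.03], [0, 0, 0, -0.136, 0.011, 0, 0.03], [0, 0, 0, -0.152, 0.012, 0, 0.03], [0, 0, 0, -0.168, 0.013, 0, 0.03], [0, 0, 0, -0.184, 0.014, 0, 0.03]],
  ],
)

```text
t: 17.98
eef_pos: [0.5914, 0.0808, -0.0291]
ee_rot: [-3.142, 0.0, -1.57]
force: [-0.4, -0.8, -0.1]
width: 0.03
```

>>> move_arm(
  deltas=[
    [[0, 0, 0, -0.014, 0.001, 0, 0.03], [0, 0, 0, -0.029, 0.002, 0, 0.03], [0, 0, 0, -0.044, 0.004, 0, 0.03], [0, 0, 0, -0.059, 0.005, 0, 0.03], [0, 0, 0, -0.074, 0.006, 0, 0.03], [0, 0, 0, -0.089, 0.007, 0, 0.03], [0, 0, 0, -0.104, 0.009, 0, 0.03], [0, 0, 0, -0.118, 0.01, 0, 0.03], [0, 0, 0, -0.128, 0.011, 0, 0.03], [0, 0, 0, -0.134, 0.011, 0, 0.03], [0, 0, 0, -0.138, 0.011, 0, 0.03], [0, 0, 0, -0.138, 0.011, 0, 0.03]],
  ],
)

```text
t: 18.98
eef_pos: [0.5807, 0.2179, -0.0292]
ee_rot: [-3.141, 0.0, -1.569]
force: [0.9, -0.3, 0.2]
width: 0.0301
```

```bash
python3 - <<'E'
from h import *
s,f=grab("scene"); print(s["eef_pos"],s["force"])
cv2.imwrite("pics/cur2.png",np.hstack([cv2.resize(f["frame"][110:275,310:530],(400,300)),cv2.resize(f["frame"][150:330,170:410],(400,300))]))
E
```

```text
[ 0.58074473  0.2179436  -0.0291703 ] [ 0.85177438 -0.26961256  0.18740541]
```

View pics/cur2.png

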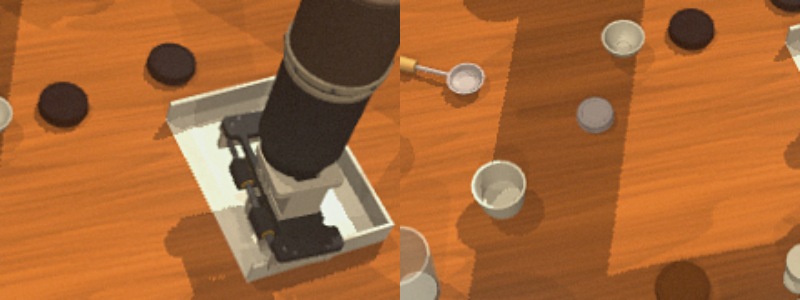

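The small lid is at right-crop (595,115), and the medium is hidden under the gripper inside the pan. Crockery unmoved. Next: lift and go behind the small lid.

>>> move_arm(
  deltas=[
    [[0, 0, 0, 0.016, 0, 0, 0.03], [0, 0, 0, 0.018, 0, -0.035, 0.03], [0, 0, 0, 0.018, 0, -0.075, 0.03], [0, 0, 0, 0.05, 0.01, -0.1, 0.03], [0, 0, 0, 0.087, 0.022, -0.1, 0.03], [0, 0, 0, 0.125, 0.034, -0.1, 0.03], [0, 0, 0, 0.163, 0.046, -0.1, 0.03], [0, 0, 0, 0.201, 0.058, -0.1, 0.03], [0, 0, 0, 0.239, 0.07, -0.1, 0.03], [0, 0, 0, 0.277, 0.083, -0.1, 0.03], [0, 0, 0, 0.315, 0.096, -0.1, 0.03], [0, 0, 0, 0.35, 0.108, -0.1, 0.03]],
  ],
)

```text
t: 20.03
eef_pos: [0.471, -0.1356, 0.0711]
ee_rot: [-3.141, 0.0, -1.571]
force: [0.1, -0.9, 0.0]
width: 0.0297
```

>>> move_arm(
  deltas=[
    [[0, 0, 0, 0.03, 0.01, 0, 0.03], [0, 0, 0, 0.04, 0.013, 0.02, 0.03], [0, 0, 0, 0.04, 0.013, 0.04, 0.03], [0, 0, 0, 0.04, 0.013, 0.05, 0.03]],
  ],
)

```text
t: 20.37
eef_pos: [0.4575, -0.1748, 0.0193]
ee_rot: [3.14, 0.0, -1.574]
force: [-0.6, 0.6, -0.3]
width: 0.0301
```

```bash
python3 lids.py
```

```text
tcp [ 0.4575 -0.1748  0.0193] 20.3667
blob 0.36 -0.066 0.063
blob 0.76 -0.74 0.041
circ [0.503 0.29 ] diam 0.069 pan [-0.004  0.031]
```

Large lid is measured at (0.503, 0.290), pan y +31 mm, as planned. Push the small lid.

>>> move_arm(
  deltas=[
    [[0, 0, 0, 0, -0.001, 0.03, 0.03], [0, 0, 0, 0, -0.001, 0.045, 0.03], [0, 0, 0, 0, -0.001, 0.049, 0.03], [0, 0, 0, -0.006, -0.001, 0.049, 0.03], [0, 0, 0, -0.014, -0.001, 0.049, 0.03], [0, 0, 0, -0.022, 0, 0.049, 0.03], [0, 0, 0, -0.032, 0, 0.049, 0.03], [0, 0, 0, -0.045, 0, 0.049, 0.03], [0, 0, 0, -0.06, 0.001, 0.049, 0.03], [0, 0, 0, -0.076, 0.001, 0.049, 0.03], [0, 0, 0, -0.092, 0.001, 0.049, 0.03], [0, 0, 0, -0.108, 0.002, 0.049, 0.03]],
  ],
)

```text
t: 21.42
eef_pos: [0.4585, -0.063, -0.0272]
ee_rot: [-3.14, 0.0, -1.569]
force: [0.3, 0.1, 0.0]
width: 0.0298
```

>>> move_arm(
  deltas=[
    [[0, 0, 0, -0.015, 0, 0, 0.03], [0, 0, 0, -0.03, 0, 0, 0.03], [0, 0, 0, -0.046, 0.001, 0, 0.03], [0, 0, 0, -0.062, 0.001, 0, 0.03], [0, 0, 0, -0.078, 0.001, 0, 0.03], [0, 0, 0, -0.094, 0.002, 0, 0.03], [0, 0, 0, -0.11, 0.002, 0, 0.03], [0, 0, 0, -0.126, 0.002, 0, 0.03], [0, 0, 0, -0.142, 0.003, 0, 0.03], [0, 0, 0, -0.157, 0.003, 0, 0.03], [0, 0, 0, -0.172, 0.003, 0, 0.03], [0, 0, 0, -0.184, 0.003, 0, 0.03]],
  ],
)

```text
t: 22.42
eef_pos: [0.4548, 0.1214, -0.0272]
ee_rot: [-3.14, 0.001, -1.569]
force: [0.3, -0.2, 1.5]
width: 0.0297
```

>>> move_arm(
  deltas=[
    [[0, 0, 0, -0.012, 0, 0, 0.03], [0, 0, 0, -0.025, 0.001, 0, 0.03], [0, 0, 0, -0.039, 0.002, 0, 0.03], [0, 0, 0, -0.053, 0.002, 0, 0.03], [0, 0, 0, -0.066, 0.003, 0, 0.03], [0, 0, 0, -0.077, 0.004, 0, 0.03], [0, 0, 0, -0.085, 0.004, 0, 0.03], [0, 0, 0, -0.09, 0.004, 0, 0.03], [0, 0, 0, -0.09, 0.004, 0, 0.03], [0, 0, 0, -0.072, 0.004, 0, 0.03], [0, 0, 0, -0.072, 0.004, -0.035, 0.03], [0, 0, 0, -0.072, 0.004, -0.075, 0.03]],
  ],
)

```text
t: 23.42
eef_pos: [0.4484, 0.1881, 0.0451]
ee_rot: [3.136, -0.005, -1.572]
force: [1.9, 1.3, -0.0]
width: 0.0298
```

>>> move_arm(
  deltas=[
    [[0, 0, 0, 0.03, 0, -0.03, 0.03], [0, 0, 0, 0.07, 0, -0.03, 0.03], [0, 0, 0, 0.11, 0, -0.03, 0.03], [0, 0, 0, 0.15, 0, -0.03, 0.03], [0, 0, 0, 0.19, 0, -0.03, 0.03], [0, 0, 0, 0.23, 0, -0.03, 0.03], [0, 0, 0, 0.27, 0, -0.03, 0.03], [0, 0, 0, 0.31, 0, -0.03, 0.03], [0, 0, 0, 0.35, 0, -0.03, 0.03], [0, 0, 0, 0.38, 0, -0.03, 0.03], [0, 0, 0, 0.39, 0, -0.03, 0.03], [0, 0, 0, 0.39, 0, -0.03, 0.03]],
  ],
)

```text
t: 24.42
eef_pos: [0.4501, -0.2012, 0.0765]
ee_rot: [3.141, 0.0, -1.574]
force: [0.4, -0.0, -0.6]
width: 0.0299
```

```bash
python3 lids.py; python3 - <<'E'
from h import *
f=np.load("lasttop.npy",allow_pickle=True).item(); g=grab("scene")[1]
cv2.imwrite("pics/fin.png",np.hstack([cv2.resize(f["frame"][120:360,60:380],(400,300)),cv2.resize(g["frame"][120:330,270:550],(400,300))]))
E
```

```text
tcp [ 0.4501 -0.2012  0.0765] 24.4167
blob 0.361 -0.066 0.063
blob 0.76 -0.74 0.041
circ [0.503 0.288] diam 0.067 pan [-0.004  0.029]
```

View pics/fin.png

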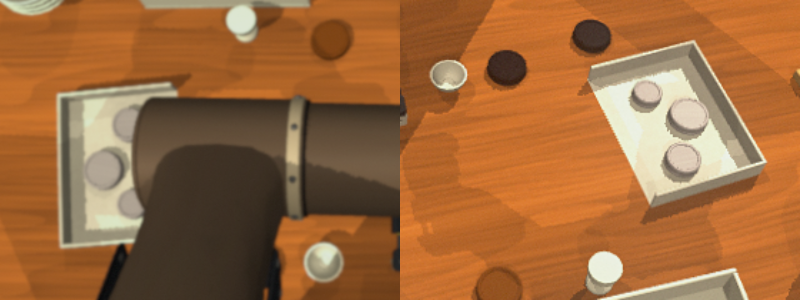

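All three lids lie in the pan. In the scene crop they are the small at (647,94), the large at (688,115) and the medium at (683,158). I check the lip margin numerically, and the crockery too.

```bash
python3 - <<'E'
from h import *
f=grab("scene")[1]; g0=np.load("scene0.npy",allow_pickle=True).item()
a=.085; Q=np.array([[np.cos(a),np.sin(a)],[-np.sin(a),np.cos(a)]])
# pan rim corners in this view (crop px)
def full(p): return [(270+(u-400)*.7,120+v*.7) for u,v in p]
c=ray(f,full([(695,41),(765,162)]),.035)[:,:2]; print("pan far corners pan-frame",((c-[.509,.26])@Q.T).round(3))
p=ray(f,full([(647,93),(688,114),(683,157)]),.016)[:,:2]
q=(p-[.509,.26])@Q.T
for n,x,r in zip(("small","large","medium"),q,(.025,.033,.029)): print(n,x.round(3),"margin past lip",round(x[1]-r+.073,3))
d=cv2.absdiff(f["frame"],g0["frame"]).max(2)
for n,b in dict(ram=(213,246,33,35),mug=(115,195,48,55),jars=(95,262,98,80),spoon=(140,175,82,32),bowl=(290,161,28,26),egg=(400,296,26,31),blk=(330,153,30,28)).items():
    x,y,w,h=b; print(n,"diff med",np.median(d[y:y+h,x:x+w]))
E
```

```text
pan far corners pan-frame [[-0.116  0.096]
 [ 0.129  0.094]]
small [-0.053 -0.018] margin past lip 0.03
large [0.004 0.028] margin past lip 0.068
medium [ 0.074 -0.015] margin past lip 0.029
ram diff med 10.0
mug diff med 8.0
jars diff med 9.0
spoon diff med 8.0
bowl diff med 8.0
egg diff med 8.0
blk diff med 7.0
```

All lids are about 3 cm or more past the lip, and the arm is clear and touching nothing.

```bash
python3 -c "
from station import arm
print(arm.job_done())"
```

```text
the job is handed in; nothing more can be done
None
```

All three steel lids are in the white pan and lie flat on its floor, and I handed the job in at about 25 s. I pushed them along the surface with the fingertips 30 mm apart: large first, then medium, then small.

**Last checks:**
- **Lip clearance:** the rear edges are past the sloping lip by about 68 mm (large), 29 mm (medium) and 30 mm (small). The medium and small were measured only from the scene camera, because the arm partly hid them from the top camera. The large was measured from both, agreeing within about 7 mm.
- **Other items:** the ramekin, egg cup, bowl, mug, tumblers and spoon showed no visible change from the first scene picture. The black and brown discs were not touched.
- **Arm:** it was clear of everything at handover, and wrist forces at the end of each move never read above about 2 N.

**What disagreed:** the fingertips turned out to sit about 35 mm short of the reported TCP. My first sweep therefore passed over the large lid without touching it. I lowered step by step to a reported height of about -0.028 m, still without touching the worktop, and a short test push there moved the lid.

I viewed 12 pictures, two past the budget of 10.

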